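# Lock off the runway lift

## Robot

A 7-joint arm with a two-finger parallel gripper is mounted at the origin on the work surface. World frame = base frame: x ahead of the robot, y to its left, z up, the work surface at z = 0. Lengths are in m, angles in rad, forces in N, time in s.
With the tool pointing down it reaches from about 0.4 to 0.925 m from the base axis. Payload 5.6 kg.
Tool frame: the origin (TCP) lies on the centre line of the jaws, within the pads' length; the fingertips stand 14 mm ahead of it and the grasp point (between the pads) lies 5 mm behind it; z points along the fingers, y is the direction in which the jaws open and shut (so a half turn about z gives the same grasp; the last joint's range is limited). The gripper opens to 85 mm and grips with 20 to 120 N. Pads are 22 mm wide; open, the fingers measure 114 mm over their backs; the gripper's body (76 mm by 85 mm) begins 54 mm behind the grasp point. The pads swing forward as they close: fully open they stand 13 mm farther back than shut.
Start: joints at [1.224, 0.468, -0.012, 1.603, 0.006, 1.071, -0.056], TCP at [0.194, -0.62, 0.245] pointing down, gripper open.
Joint ranges: [-2.53, 2.53], [-0.31, 2.02], [-1.57, 1.55], [0.28, 2.44], [-1.29, 4.43], [0.15, 1.84], [-2.92, 2.92]. Speed limits (rad/s): [2.57, 2.57, 3.14, 3.14, 3.14, 3.14, 3.14].

## Interface

Orientations are given as a unit quaternion [x, y, z, w].
In Python, from workcell import state, capture, camera_model, sign_off gives the robot as it stands.
- The arm moves only by the tool arm_command, never from a script. Its argument "steps" is a list of rows, each an object with "travel": the shift along the tool's x, y, z in m, a list of three; "angular": the turn, a rotation vector about the tool's x, y, z in units of 6 degrees (1.0 is 6 degrees), a list of three; "claw": the opening, from 0 (shut) to 1 (fully open). A call has 1 to 20 rows; each row is the pose to reach, as a shift and turn from the pose commanded when the call began, along the tool's axes at that moment; what a row does not reach only later rows make up. A row lasts 1/12 s, in which the tool goes at most 41.7 mm and 7.16 degrees, less where a joint would pass 70% of its speed; a pose out of reach is approached as far as the arm can. A call with a gripper value outside its range is refused whole. The fingers move at their own pace and stop on an object; "squeeze" is the grip in N (left out, the last holds). Time passes only in rows, so rows that repeat a pose let the fingers close. It gives the time, the measured TCP pose, the force and the opening at its end, in the units of the state.
- state(): the state, without advancing time (a new reading comes with each control period).
- capture(name): name is "scene" or "top" or "wrist"; returns the picture (420x560x3 uint8, red, green, blue); there is no depth.
- camera_model(name): a dict with "mtx" (3x3 intrinsics, pixels), "R" (3x3) and "t" (3): a world point X has camera coordinates R X + t; the wrist camera has in their place "T_tool_cam" (4x4, takes a point from camera to tool coordinates, whose origin is the TCP and whose axes are the flange's). Camera axes: x right, y down, z forward; pixel columns grow to the right and rows downward; lengths in m; the calibration is good to about 2 mm. A picture is of the moment at which its call begins: read the wrist's pose just before it. camera_model takes no time and is no camera call.
- sign_off(): hands the job in, once; it reports no verdict.
The state is a dict: "clock": time; "joint_positions": joint angles; "qd": joint speeds; "tau": joint torques, N m; "ee_pos": TCP position; "tcp_rot": TCP orientation; "wrist_force": force on the tool from outside, world axes, zero at the start; "wrist_torque": the same for the moment, N m; "grip_width": finger opening in m.
Only numpy, scipy, OpenCV 4.12 (cv2) and the standard library are available. Lean on these libraries where they do the work, as an engineer would, in place of code of your own. Each camera call takes 0.05 s, during which the arm holds its last target. There are 200 camera calls.

## Task

Before anyone works under the car, stop both runways of the lift: press the two long bar switches on the bench fully down, each near its middle so that both ends go down together, and leave them down. Do not press the short bar switch; it belongs to another machine.

Things in the scene. Friction and masses are not known exactly. Their poses are not given: they have to be found in the camera images.
- long_a: Aluminium bar of one of two alike long switches: 200 mm along its x (points away from the robot within 0.3 rad), 40 wide (y), 16 thick. Origin: middle of its flat top, z up, 68 to 70 mm over the bench at first. About 11 N moves it down; it stays where pushed; firm stop with its top at 50 mm. It rocks about y on a spring (5 N m/rad), so an end pressed alone dips; let go, it levels.
- long_b: Aluminium bar of the other long switch: same size, origin, axes, heights and behaviour as long_a. Each bar stands in a blue open-topped box fixed to the bench, 224 x 64 mm, rim 44 mm over the bench, with a low bolted flange at each end; pressed home, the bar is still 6 mm proud of the rim.
- short: Bar of the short switch, not to be pressed: same make, heights and behaviour, but only 100 mm long (x), box 124 x 64 mm. Origin: middle of its top, z up. The three switches stand side by side in any order, middles 0.2 m or more apart; small loose things up to 60 mm tall may stand between them.

How it is judged:
By the outcome, as a careful person would: the job done as asked, in the order asked, and still so for the second after the job is handed in, with the robot touching nothing.
It also fails if it takes over 35 s, if anything falls off the work surface, if the arm or the gripper's body presses on something with over 40 N, if the wrist force passes 120 N, or if a joint passes its speed limit or range.

## Working session

There is one attempt and no reset: what is moved stays moved. The work goes in short steps, Python scripts to look and compute and a tool call to move; the robot and the scene stay as the last step left them, time stands still between calls to the robot, and variables do not carry over. Pictures are saved under pics/ and viewed, about 8 in all and at most 12, crops included, and the job is handed in when it is done.

Besides the shell and the picture viewer there is one more tool, called after "Call:" as name(argument=value, ...), one argument or row to a line, values as JSON. arm_command: Moves the arm, as the interface text tells. Its arguments: {"type":"object","properties":{"steps":{"type":"array"},"squeeze":{"type":"number"}},"required":["steps"]}

```bash
mkdir -p pics; python3 - <<'E'
from workcell import *
import cv2,numpy as np
s=state();print({k:np.round(v,3) for k,v in s.items()})
for n in("top","scene"):
    im=capture(n);cv2.imwrite(f"pics/{n}0.png",im[:,:,::-1]);m=camera_model(n);print(n,m)
print(camera_model("wrist"))
E
```

```text
{'clock': np.float64(0.0), 'joint_positions': array([ 1.224,  0.468, -0.012,  1.604,  0.006,  1.071, -0.056]), 'qd': array([ 0.002, -0.   , -0.001, -0.001,  0.001, -0.001,  0.001]), 'tau': array([ 0.0000e+00, -5.3239e+01,  2.2000e-02, -2.5131e+01,  1.1000e-02,
        8.0000e-03,  0.0000e+00]), 'ee_pos': array([ 0.194, -0.62 ,  0.244]), 'tcp_rot': array([ 0.988,  0.151, -0.   , -0.001]), 'wrist_force': array([-0.896, -0.601,  0.837]), 'wrist_torque': array([ 0.048, -0.006,  0.021]), 'grip_width': np.float64(0.085)}
top {'mtx': array([[420.43028397,   0.        , 274.4174654 ],
       [  0.        , 420.43028397, 211.06475896],
       [  0.        ,   0.        ,   1.        ]]), 'R': array([[-0.02213448, -0.99966727, -0.01324462],
       [-0.98013611,  0.02430984, -0.19683049],
       [ 0.19708697,  0.00862479, -0.98034807]]), 't': array([0.02724796, 0.56491208, 0.94408839])}
scene {'mtx': array([[495.15006484,   0.        , 274.91709161],
       [  0.        , 495.15006484, 207.17337285],
       [  0.        ,   0.        ,   1.        ]]), 'R': array([[-0.73677135,  0.67606199,  0.01039996],
       [ 0.46392863,  0.51665855, -0.71960695],
       [-0.49187214, -0.52536095, -0.69430373]]), 't': array([ 0.42440197, -0.1975446 ,  1.35865997])}
{'mtx': array([[310.81190671,   0.        , 280.65151471],
       [  0.        , 310.81190671, 211.78159794],
       [  0.        ,   0.        ,   1.        ]]), 'T_tool_cam': array([[ 5.26168697e-05, -9.65592452e-01, -2.60060022e-01,
         6.62442611e-02],
       [ 9.99999981e-01,  9.92773667e-05, -1.66287024e-04,
        -2.67590146e-04],
       [ 1.86383570e-04, -2.60060008e-01,  9.65592439e-01,
        -1.29786726e-01],
       [ 0.00000000e+00,  0.00000000e+00,  0.00000000e+00,
         1.00000000e+00]])}
```

View pics/top0.png

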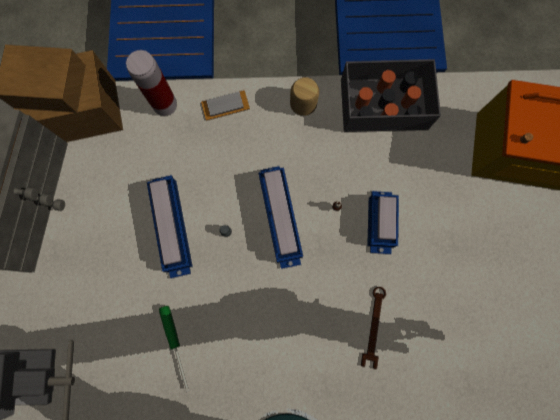

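View pics/scene0.png

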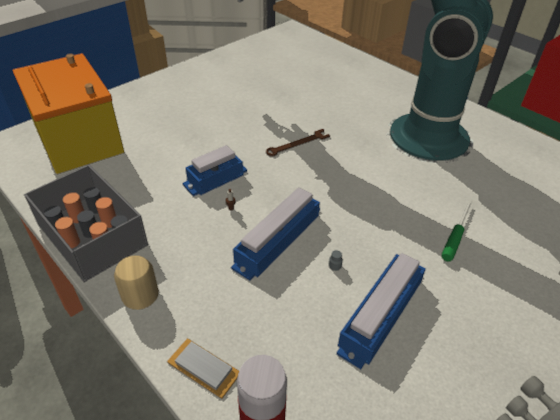

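The top view shows the two long bars at about (168,222) and (281,215) px and the short one at (384,218). Loose items stand at (225,230) and (337,206). The scene view agrees.

```bash
cat > h.py <<'E'
from workcell import *
import cv2,numpy as np
from scipy.spatial.transform import Rotation as Ro
def cast(n,px,z):
    m=camera_model(n);d=np.c_[px,np.ones(len(px))]@np.linalg.inv(m["mtx"]).T@m["R"]
    c=-m["R"].T@m["t"];return c+d*((z-c[2])/d[:,2])[:,None]
def bars(n,im,z):
    hsv=cv2.cvtColor(im,cv2.COLOR_RGB2HSV)
    blue=cv2.inRange(hsv,(100,120,30),(125,255,255));out=[]
    for c in cv2.findContours(cv2.morphologyEx(blue,cv2.MORPH_CLOSE,np.ones((3,3))),cv2.RETR_EXTERNAL,2)[0]:
        h=cv2.convexHull(c);a=cv2.contourArea(h)
        if not 700<a<8000: continue
        k=np.zeros(blue.shape,np.uint8);cv2.drawContours(k,[h],-1,255,-1)
        k=cv2.bitwise_and(k,cv2.inRange(hsv,(0,0,110),(180,70,255)))
        k=cv2.morphologyEx(k,cv2.MORPH_OPEN,np.ones((3,3)))
        cc=cv2.findContours(k,cv2.RETR_EXTERNAL,1)[0]
        if not cc: continue
        b=max(cc,key=cv2.contourArea);p=b[:,0].astype(float)
        X=cast(n,p,z);r=cv2.minAreaRect((X[:,:2]*1000).astype(np.float32));bx=cv2.boxPoints(r)
        e=bx[1]-bx[0],bx[2]-bx[1];e=max(e,key=np.linalg.norm);e=e*np.sign(e[0])
        out.append((np.round(r[0],1),np.round(sorted(r[1]),1),round(float(np.arctan2(e[1],e[0])),3),p.mean(0).round()))
    return out
E
python3 - <<'E'
from h import *
for n in("top","scene"):
    im=capture(n)
    for b in bars(n,im,.069):print(n,*b)
s=state();print(Ro.from_quat(s["tcp_rot"]).as_matrix().round(3))
E
```

```text
top [ 542.  -249.5] [35.  95.3] -0.078 [388. 217.]
top [546.  272.1] [ 37.4 195.4] 0.205 [165. 222.]
top [5.628e+02 1.000e-01] [ 36.7 195.3] 0.18 [280. 212.]
scene [559.6 274.8] [ 39.4 191.2] 0.205 [384. 295.]
scene [609.8  13. ] [ 30.5 119.5] 0.181 [267. 231.]
scene [ 584.8 -237. ] [14.3 29.7] -0.413 [203. 164.]
[[ 0.954  0.299 -0.   ]
 [ 0.299 -0.954  0.001]
 [-0.    -0.001 -1.   ]]
```

Call:
arm_command(
  steps=[
    {"travel": [0.027, -0.024, 0], "angular": [0, 0, 0.05], "claw": 0},
    {"travel": [0.054, -0.048, 0], "angular": [0, 0, 0.1], "claw": 0},
    {"travel": [0.081, -0.072, 0], "angular": [0, 0, 0.15], "claw": 0},
    {"travel": [0.108, -0.096, 0], "angular": [0, 0, 0.2], "claw": 0},
    {"travel": [0.135, -0.12, 0], "angular": [0, 0, 0.25], "claw": 0},
    {"travel": [0.162, -0.144, 0], "angular": [0, 0, 0.3], "claw": 0},
    {"travel": [0.189, -0.168, 0], "angular": [0, 0, 0.35], "claw": 0},
    {"travel": [0.216, -0.192, 0], "angular": [0, 0, 0.4], "claw": 0},
    {"travel": [0.243, -0.216, 0], "angular": [0, 0, 0.45], "claw": 0},
    {"travel": [0.27, -0.24, 0], "angular": [0, 0, 0.5], "claw": 0},
    {"travel": [0.297, -0.264, 0], "angular": [0, 0, 0.55], "claw": 0},
    {"travel": [0.324, -0.288, 0], "angular": [0, 0, 0.6], "claw": 0},
    {"travel": [0.351, -0.312, 0], "angular": [0, 0, 0.65], "claw": 0},
    {"travel": [0.378, -0.336, 0], "angular": [0, 0, 0.7], "claw": 0},
    {"travel": [0.405, -0.36, 0], "angular": [0, 0, 0.75], "claw": 0},
    {"travel": [0.432, -0.384, 0], "angular": [0, 0, 0.8], "claw": 0},
    {"travel": [0.459, -0.408, 0], "angular": [0, 0, 0.85], "claw": 0},
    {"travel": [0.486, -0.432, 0], "angular": [0, 0, 0.9], "claw": 0},
    {"travel": [0.513, -0.456, 0], "angular": [0, 0, 1.0], "claw": 0},
    {"travel": [0.537, -0.481, 0], "angular": [0, 0, 1.1], "claw": 0},
  ],
)

```text
clock: 1.87
ee_pos: [0.5639, 0.0009, 0.2452]
tcp_rot: [0.996, 0.094, 0.0, 0.0]
wrist_force: [0.2, 0.9, 1.1]
grip_width: -0.0001
```

```bash
cat >> h.py <<'E'
_cm=camera_model
def camera_model(n):
    if n!="wrist": return _cm(n)
    m=_cm(n);s=state();T=np.eye(4);T[:3,:3]=Ro.from_quat(s["tcp_rot"]).as_matrix();T[:3,3]=s["ee_pos"]
    C=np.linalg.inv(T@m["T_tool_cam"]);return dict(mtx=m["mtx"],R=C[:3,:3],t=C[:3,3])
E
python3 - <<'E'
from h import *
s=state();print({k:np.round(s[k],4) for k in("clock","ee_pos","tcp_rot","wrist_force","grip_width")})
print(Ro.from_quat(s["tcp_rot"]).as_matrix().round(3))
im=capture("wrist");cv2.imwrite("pics/w1.png",im[:,:,::-1])
for b in bars("wrist",im,.069):print(*b)
E
```

```text
{'clock': np.float64(1.8667), 'ee_pos': array([0.5639, 0.0009, 0.2452]), 'tcp_rot': array([9.956e-01, 9.380e-02, 2.000e-04, 0.000e+00]), 'wrist_force': array([0.2397, 0.8844, 1.0752]), 'grip_width': np.float64(-0.0001)}
[[ 0.982  0.187  0.   ]
 [ 0.187 -0.982 -0.   ]
 [ 0.     0.    -1.   ]]
[ 554.6 -222.7] [ 25.6 101.5] -0.312 [503. 247.]
```

View pics/w1.png

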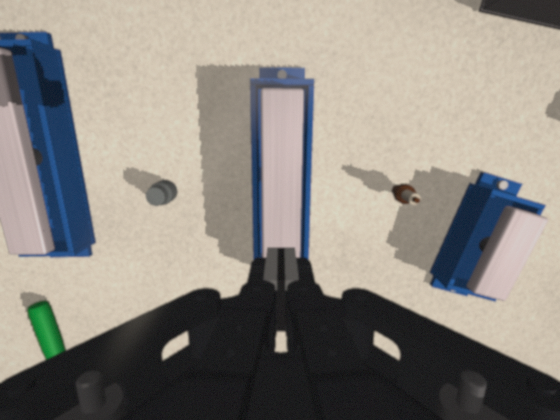

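The wrist view shows the middle bar's far end at (262..302, 88) with its axis at about column 282, in line with the fingers. The left bar's near end is at (8,256) and (52,250).

```bash
python3 - <<'E'
from h import *
X=cast("wrist",np.array([[262,88],[302,88],[8,256],[52,250],[282,250.]]),.069);print(X.round(4))
u=np.array([np.cos(.183),np.sin(.183)]);print("mid centre",X[:2,:2].mean(0)-.1*u)
u=np.array([np.cos(.205),np.sin(.205)]);print("left centre",X[2:4,:2].mean(0)+.1*u)
for n in("scene",):
    m=camera_model(n)
    for c in((.563,0),(.546,.272)):
        p=m["R"]@np.r_[c,.069]+m["t"];p=m["mtx"]@p;print(n,p[:2]/p[2])
E
```

```text
[[ 0.6632  0.0474  0.069 ]
 [ 0.6703  0.0112  0.069 ]
 [ 0.4457  0.2829  0.069 ]
 [ 0.462   0.2368  0.069 ]
 [ 0.5099 -0.0021  0.069 ]]
mid centre [0.56841052 0.01107993]
left centre [0.55176116 0.28018586]
scene [279.858538   213.87592957]
scene [388.74322253 287.91255242]
```

```bash
python3 - <<'E'
from h import *
s=state();print({k:np.round(s[k],4) for k in("clock","ee_pos","tcp_rot","qd")})
im=capture("wrist");X=cast("wrist",np.array([[262,88],[302,88]]),.069)
hsv=cv2.cvtColor(im,cv2.COLOR_RGB2HSV)
print([tuple(int(v) for v in hsv[r,282]) for r in (82,86,88,92,150,200)])
k=cv2.inRange(hsv,(100,120,30),(125,255,255))
for r in(120,150,180,210):
    c=np.where(k[r]>0)[0];c=c[(c>220)&(c<340)];l=c[c<282].max();h=c[c>282].min();print(r,l,h,cast("wrist",np.array([[(l+h)/2,r]]),.069).round(4))
b=bars("top",capture("scene"),.069)
cv2.imwrite("pics/s2.png",cv2.resize(capture("scene")[130:370,180:440,::-1],None,fx=3,fy=3)[:720,:780][:600])
s=state();print(s["ee_pos"])
E
```

```text
{'clock': np.float64(1.9167), 'ee_pos': array([0.566 , 0.0093, 0.2456]), 'tcp_rot': array([ 0.9952,  0.0979,  0.0018, -0.0027]), 'qd': array([ 0.0378, -0.0415, -0.0099,  0.063 , -0.0321, -0.0006,  0.1646])}
[(111, 78, 115), (112, 79, 116), (113, 58, 102), (120, 19, 94), (4, 26, 205), (6, 26, 198)]
120 269 315 [[0.6389 0.0113 0.069 ]]
150 269 314 [[0.6116 0.0061 0.069 ]]
180 268 313 [[0.5827 0.001  0.069 ]]
210 269 312 [[ 0.5526 -0.0052  0.069 ]]
[5.62843034e-01 2.54031684e-04 2.44801957e-01]
```

View pics/s2.png

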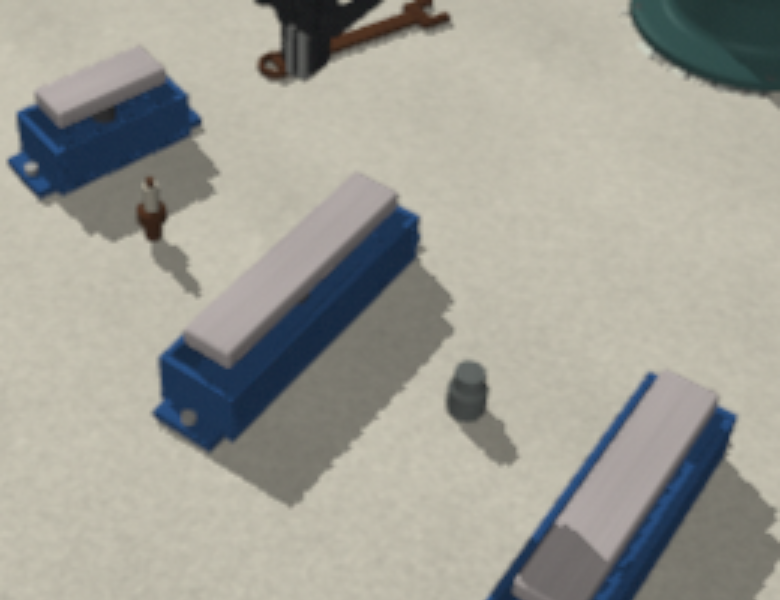

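The first wrist picture was taken while the arm was still settling. Corrected for that, all three views agree to a few mm: the middle bar is at (0.565, 0.001) and the left at (0.549, 0.272). I'll press the middle one.

Call:
arm_command(
  steps=[
    {"travel": [0.002, 0, 0.01], "angular": [0, 0, 0], "claw": 0},
    {"travel": [0.002, 0, 0.03], "angular": [0, 0, 0], "claw": 0},
    {"travel": [0.002, 0, 0.055], "angular": [0, 0, 0], "claw": 0},
    {"travel": [0.002, 0, 0.08], "angular": [0, 0, 0], "claw": 0},
    {"travel": [0.002, 0, 0.105], "angular": [0, 0, 0], "claw": 0},
    {"travel": [0.002, 0, 0.125], "angular": [0, 0, 0], "claw": 0},
    {"travel": [0.002, 0, 0.14], "angular": [0, 0, 0], "claw": 0},
    {"travel": [0.002, 0, 0.15], "angular": [0, 0, 0], "claw": 0},
    {"travel": [0.002, 0, 0.155], "angular": [0, 0, 0], "claw": 0},
    {"travel": [0.002, 0, 0.158], "angular": [0, 0, 0], "claw": 0},
    {"travel": [0.002, 0, 0.161], "angular": [0, 0, 0], "claw": 0},
    {"travel": [0.002, 0, 0.164], "angular": [0, 0, 0], "claw": 0},
    {"travel": [0.002, 0, 0.167], "angular": [0, 0, 0], "claw": 0},
    {"travel": [0.002, 0, 0.17], "angular": [0, 0, 0], "claw": 0},
    {"travel": [0.002, 0, 0.172], "angular": [0, 0, 0], "claw": 0},
    {"travel": [0.002, 0, 0.174], "angular": [0, 0, 0], "claw": 0},
    {"travel": [0.002, 0, 0.176], "angular": [0, 0, 0], "claw": 0},
    {"travel": [0.002, 0, 0.176], "angular": [0, 0, 0], "claw": 0},
  ],
)

```text
clock: 3.57
ee_pos: [0.5654, -0.0007, 0.071]
tcp_rot: [0.996, 0.094, 0.001, 0.001]
wrist_force: [-2.3, -1.2, 6.6]
grip_width: 0.0001
```

```bash
python3 - <<'E'
from h import *
im=capture("wrist");cv2.imwrite("pics/w2.png",im[:,:,::-1])
s=state();print({k:np.round(s[k],4) for k in("clock","ee_pos","wrist_force","wrist_torque")})
E
```

```text
{'clock': np.float64(3.6167), 'ee_pos': array([ 0.5655, -0.0007,  0.071 ]), 'wrist_force': array([-2.4234, -0.7294,  7.5447]), 'wrist_torque': array([-0.1876,  0.6684, -0.0097])}
```

View pics/w2.png

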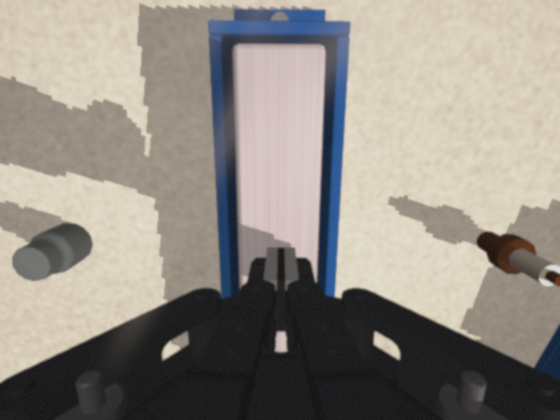

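The fingers are centred across the bar, with its far edge at row 43, columns 236 to 326. Now I'll use the far edge to check the distance along the bar.

```bash
python3 - <<'E'
from h import *
s=state()
X=cast("wrist",np.array([[236,43],[326,43.]]),.057);print(X.round(4), "far edge minus tip",(X.mean(0)[:2]-s["ee_pos"][:2])@[.982,.187], np.linalg.norm(X[0]-X[1]))
E
```

```text
[[ 6.607e-01  3.680e-02  5.700e-02]
 [ 6.678e-01 -2.000e-04  5.700e-02]] far edge minus tip 0.10054699000055144 0.03764146387227865
```

Call:
arm_command(
  steps=[
    {"travel": [0, 0, 0.002], "angular": [0, 0, 0], "claw": 0},
    {"travel": [0, 0, 0.004], "angular": [0, 0, 0], "claw": 0},
    {"travel": [0, 0, 0.006], "angular": [0, 0, 0], "claw": 0},
    {"travel": [0, 0, 0.008], "angular": [0, 0, 0], "claw": 0},
    {"travel": [0, 0, 0.009], "angular": [0, 0, 0], "claw": 0},
    {"travel": [0, 0, 0.01], "angular": [0, 0, 0], "claw": 0},
    {"travel": [0, 0, 0.01], "angular": [0, 0, 0], "claw": 0},
  ],
)

```text
clock: 4.2
ee_pos: [0.5656, -0.0007, 0.0637]
tcp_rot: [0.996, 0.094, 0.001, 0.001]
wrist_force: [-11.0, -1.8, 30.9]
grip_width: 0.0
```

The press point is 100.5 mm from the far edge, so it's in the middle. The tip is at about 50 mm and the force is rising, so the bar is at its stop. I'll push slightly more to confirm.

Call:
arm_command(
  steps=[
    {"travel": [0, 0, 0.002], "angular": [0, 0, 0], "claw": 0},
    {"travel": [0, 0, 0.003], "angular": [0, 0, 0], "claw": 0},
    {"travel": [0, 0, 0.003], "angular": [0, 0, 0], "claw": 0},
  ],
)

```text
clock: 4.45
ee_pos: [0.5657, -0.0007, 0.0633]
tcp_rot: [0.996, 0.094, 0.001, 0.002]
wrist_force: [-19.2, -2.0, 52.0]
grip_width: -0.0001
```

Firm stop confirmed: 52 N with only 0.4 mm more travel. I'll lift and go over to the left bar.

Call:
arm_command(
  steps=[
    {"travel": [0, 0, -0.01], "angular": [0, 0, 0], "claw": 0},
    {"travel": [0, 0, -0.03], "angular": [0, 0, 0], "claw": 0},
    {"travel": [0, 0, -0.06], "angular": [0, 0, 0], "claw": 0},
    {"travel": [0, 0, -0.09], "angular": [0, 0, 0], "claw": 0},
    {"travel": [0, 0, -0.12], "angular": [0, 0, 0], "claw": 0},
    {"travel": [0.002, -0.015, -0.14], "angular": [0, 0, 0], "claw": 0},
    {"travel": [0.005, -0.04, -0.15], "angular": [0, 0, 0], "claw": 0},
    {"travel": [0.009, -0.07, -0.15], "angular": [0, 0, 0], "claw": 0},
    {"travel": [0.013, -0.1, -0.15], "angular": [0, 0, 0], "claw": 0},
    {"travel": [0.017, -0.13, -0.15], "angular": [0, 0, -0.1], "claw": 0},
    {"travel": [0.021, -0.16, -0.15], "angular": [0, 0, -0.1], "claw": 0},
    {"travel": [0.025, -0.19, -0.15], "angular": [0, 0, -0.1], "claw": 0},
    {"travel": [0.029, -0.22, -0.15], "angular": [0, 0, -0.1], "claw": 0},
    {"travel": [0.032, -0.245, -0.15], "angular": [0, 0, -0.15], "claw": 0},
    {"travel": [0.034, -0.26, -0.15], "angular": [0, 0, -0.15], "claw": 0},
    {"travel": [0.035, -0.269, -0.15], "angular": [0, 0, -0.15], "claw": 0},
    {"travel": [0.035, -0.269, -0.15], "angular": [0, 0, -0.15], "claw": 0},
    {"travel": [0.035, -0.269, -0.15], "angular": [0, 0, -0.15], "claw": 0},
    {"travel": [0.035, -0.269, -0.15], "angular": [0, 0, -0.15], "claw": 0},
  ],
)

```text
clock: 6.03
ee_pos: [0.5496, 0.2683, 0.2062]
tcp_rot: [0.995, 0.101, 0.0, 0.001]
wrist_force: [0.2, 0.3, -0.3]
grip_width: 0.0002
```

```bash
python3 - <<'E'
from h import *
s=state();print({k:np.round(s[k],4) for k in("clock","ee_pos","tcp_rot","wrist_force")})
R=Ro.from_quat(s["tcp_rot"]).as_matrix();print(R.round(3))
im=capture("wrist");cv2.imwrite("pics/w3.png",im[:,:,::-1])
E
```

```text
{'clock': np.float64(6.0333), 'ee_pos': array([0.5496, 0.2683, 0.2062]), 'tcp_rot': array([9.949e-01, 1.007e-01, 0.000e+00, 7.000e-04]), 'wrist_force': array([ 0.1991,  0.2649, -0.2513])}
[[ 0.98   0.2    0.   ]
 [ 0.2   -0.98  -0.001]
 [-0.     0.001 -1.   ]]
```

View pics/w3.png

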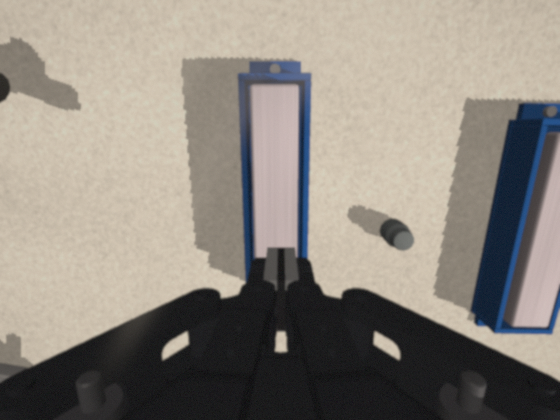

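The bar's axis is at about column 275, roughly 5 px left of the fingers, and its far edge is at (250..299, 84).

```bash
python3 - <<'E'
from h import *
X=cast("wrist",np.array([[250,84],[299,84.]]),.069);s=state();R=Ro.from_quat(s["tcp_rot"]).as_matrix()
print(s["ee_pos"],np.linalg.norm(X[0]-X[1]));print("far edge in tool",(X.mean(0)-s["ee_pos"])@R)
E
```

```text
[0.54960406 0.26832792 0.20619749] 0.039241827461936295
far edge in tool [ 0.10029025 -0.00529561  0.13718107]
```

Call:
arm_command(
  steps=[
    {"travel": [0, -0.005, 0.01], "angular": [0, 0, 0], "claw": 0},
    {"travel": [0, -0.005, 0.03], "angular": [0, 0, 0], "claw": 0},
    {"travel": [0, -0.005, 0.055], "angular": [0, 0, 0], "claw": 0},
    {"travel": [0, -0.005, 0.08], "angular": [0, 0, 0], "claw": 0},
    {"travel": [0, -0.005, 0.1], "angular": [0, 0, 0], "claw": 0},
    {"travel": [0, -0.005, 0.11], "angular": [0, 0, 0], "claw": 0},
    {"travel": [0, -0.005, 0.116], "angular": [0, 0, 0], "claw": 0},
    {"travel": [0, -0.005, 0.119], "angular": [0, 0, 0], "claw": 0},
    {"travel": [0, -0.005, 0.122], "angular": [0, 0, 0], "claw": 0},
    {"travel": [0, -0.005, 0.125], "angular": [0, 0, 0], "claw": 0},
    {"travel": [0, -0.005, 0.128], "angular": [0, 0, 0], "claw": 0},
    {"travel": [0, -0.005, 0.131], "angular": [0, 0, 0], "claw": 0},
    {"travel": [0, -0.005, 0.134], "angular": [0, 0, 0], "claw": 0},
    {"travel": [0, -0.005, 0.137], "angular": [0, 0, 0], "claw": 0},
    {"travel": [0, -0.005, 0.14], "angular": [0, 0, 0], "claw": 0},
    {"travel": [0, -0.005, 0.142], "angular": [0, 0, 0], "claw": 0},
    {"travel": [0, -0.005, 0.144], "angular": [0, 0, 0], "claw": 0},
    {"travel": [0, -0.005, 0.146], "angular": [0, 0, 0], "claw": 0},
    {"travel": [0, -0.005, 0.147], "angular": [0, 0, 0], "claw": 0},
    {"travel": [0, -0.005, 0.147], "angular": [0, 0, 0], "claw": 0},
  ],
)

```text
clock: 7.75
ee_pos: [0.5488, 0.2759, 0.0638]
tcp_rot: [0.995, 0.102, 0.001, 0.0]
wrist_force: [-7.9, -4.8, 26.0]
grip_width: -0.0
```

Call:
arm_command(
  steps=[
    {"travel": [0, 0, 0.002], "angular": [0, 0, 0], "claw": 0},
    {"travel": [0, 0, 0.003], "angular": [0, 0, 0], "claw": 0},
    {"travel": [0, 0, 0.003], "angular": [0, 0, 0], "claw": 0},
  ],
)

```text
clock: 8.0
ee_pos: [0.5488, 0.276, 0.0635]
tcp_rot: [0.995, 0.102, 0.002, 0.001]
wrist_force: [-14.7, -8.5, 43.4]
grip_width: -0.0002
```

Firm stop here too. I'll lift and pull back toward the robot's side so the cameras can see the bars.

Call:
arm_command(
  steps=[
    {"travel": [0, 0, -0.01], "angular": [0, 0, 0], "claw": 0},
    {"travel": [0, 0, -0.03], "angular": [0, 0, 0], "claw": 0},
    {"travel": [0, 0, -0.06], "angular": [0, 0, 0], "claw": 0},
    {"travel": [0, 0, -0.09], "angular": [0, 0, 0], "claw": 0},
    {"travel": [0, 0, -0.12], "angular": [0, 0, 0], "claw": 0},
    {"travel": [0, 0, -0.15], "angular": [0, 0, 0], "claw": 0},
    {"travel": [0, 0, -0.17], "angular": [0, 0, 0], "claw": 0},
    {"travel": [-0.02, 0.02, -0.19], "angular": [0, 0, 0], "claw": 0},
    {"travel": [-0.04, 0.05, -0.2], "angular": [0, 0, 0], "claw": 0},
    {"travel": [-0.06, 0.08, -0.2], "angular": [0, 0, 0], "claw": 0},
    {"travel": [-0.08, 0.11, -0.2], "angular": [0, 0, 0], "claw": 0},
    {"travel": [-0.1, 0.13, -0.2], "angular": [0, 0, 0], "claw": 0},
    {"travel": [-0.11, 0.14, -0.2], "angular": [0, 0, 0], "claw": 0},
    {"travel": [-0.11, 0.14, -0.2], "angular": [0, 0, 0], "claw": 0},
    {"travel": [-0.11, 0.14, -0.2], "angular": [0, 0, 0], "claw": 0},
  ],
)

```text
clock: 9.25
ee_pos: [0.469, 0.1158, 0.2574]
tcp_rot: [0.995, 0.101, 0.001, 0.0]
wrist_force: [0.3, 1.2, 0.7]
grip_width: 0.0
```

```bash
python3 - <<'E'
from h import *
s=state();print({k:np.round(s[k],4) for k in("clock","ee_pos","wrist_force")})
a=capture("scene")[130:370,140:440,::-1];b=capture("wrist")[:,:,::-1]
cv2.imwrite("pics/f.png",cv2.resize(a,(750,600)));cv2.imwrite("pics/w4.png",b)
E
```

```text
{'clock': np.float64(9.25), 'ee_pos': array([0.469 , 0.1158, 0.2574]), 'wrist_force': array([0.251 , 1.2166, 0.7047])}
```

View pics/f.png

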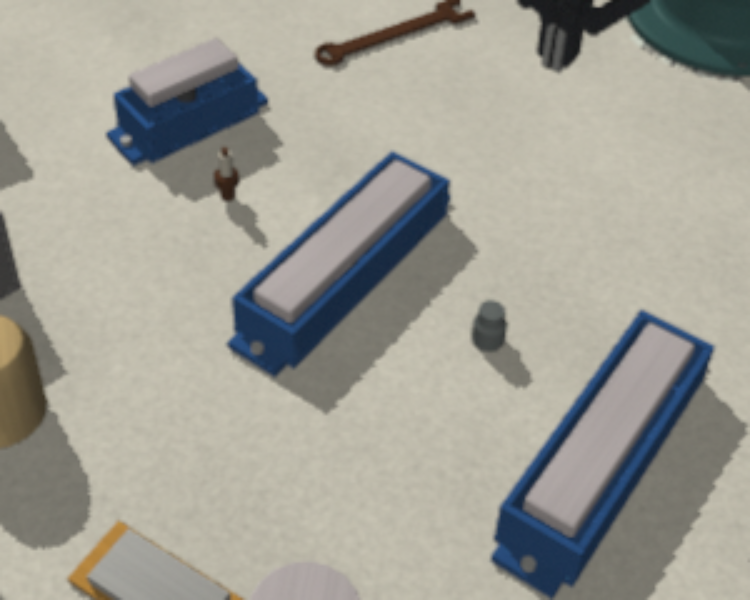

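View pics/w4.png

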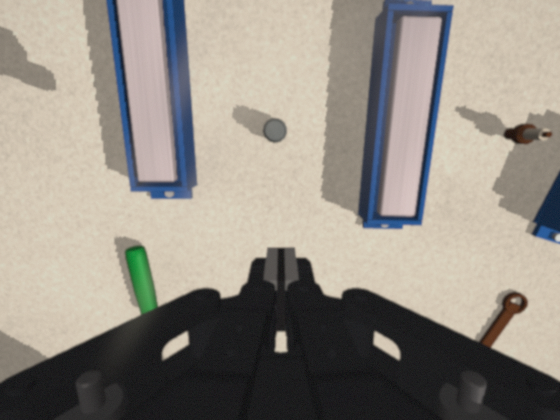

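Both long bars, at about (343,240) and (610,425) px in the scene crop, sit level and just proud of their rims. The short bar at (185,70) is still raised. The loose items haven't moved and the gripper is clear.

```bash
python3 -c "
from workcell import *
print(sign_off())"
```

```text
the job is handed in; nothing more can be done
None
```

Both long bar switches are pressed down to their stops, and I handed the job in at about 9.3 s of the 35 s allowed.

- **Pressing:** I pressed each bar near its middle with the closed fingertips; the far edge measured about 100 mm from the press point on both. The fingertips ended at about 49.5 mm, against the 50 mm stop. Pushing further gave only 0.3–0.4 mm more travel, with the upward force reaching 52 N on one and 43 N on the other.
- **Final check:** the last pictures show both long bars down and level, just proud of their box rims. The short bar is still raised and was never touched, the loose things have not moved, and the gripper is clear.
- **What disagreed:** the first wrist-camera position was about 10 mm off because the arm was still settling; corrected, it agreed with the other views to within a few mm. My bar outlines in the scene camera were only partial, so I did not use those numbers. The first estimate for the left bar was about 5 mm off sideways, and I corrected it before pressing.

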